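# Close a strain-gauge junction box

### The job

Get the junction box ready for the next test: first stand the grey terminal plug upright in the pocket of the pulled-out drawer and let go of it, then push the drawer fully home. After that put the cover squarely on the box, let go so that it rests loose on the sloped rims, and only then press it straight down until both clip arms have snapped under the rims; leave the spacer block, the bar specimen and the tape roll where they are.

Things in the scene. Friction and masses are not known exactly. Their poses are not given: they have to be found in the camera images.
- housing: Open-topped aluminium junction box, fixed, 70 mm (its x) by 100 mm (y), 44 mm high; origin: centre of its underside on the worktop, z up. Its -x face, roughly toward the robot, is the front with the drawer. On both y sides a rim stands 5 mm out; mounting ears 7 mm high reach to y = +-65 mm; two cable glands stick out 17 mm at the back.
- rim_left (a point): Middle of the outer edge of the rim on the housing's +y side: y = +55 mm, 36 mm above the worktop. Rim 50 mm long (x), 5 mm deep: its top slopes from the wall top (44 mm high) to 38 mm at this edge; the square underside is 34 mm high. The -y side has the same rim.
- drawer (a joint): How far the grey plastic drawer is pulled out of the housing's front (m): 0 = home, front flush with the housing's; starts 0.038 to 0.050 out, end stop 0.055. It slides along the housing's x with about 1 N friction, stays where it is left, cannot go beyond 0. While it is out, the cover's front skirt would land on it.
- pocket (a point): Centre of the floor of the plug pocket on the drawer, 8 mm above the worktop; moves with the drawer, axes as the housing's; when home it is at x = -13 mm in the housing frame. Pocket opening 20 mm (x) by 40 mm (y), walls 3 mm thick and 6 mm high. The drawer front's inner face is 17 mm from here toward -x.
- drawer_front (a point): Centre of the front face of the drawer's upright front plate (5 mm thick, 64 mm wide in y, 32 mm high: from 5 to 37 mm above the worktop); this point is 21 mm above the worktop. When home it is at x = -35 mm in the housing frame. Push here toward the housing's +x.
- plug: Loose terminal plug: grey block 16 mm (its x) by 36 mm (its y), 20 mm high, with a row of small orange lever tips to 23 mm; 30 g (+-30 %). Stands upright on the worktop at the start. Origin: centre of its underside; z up. Seated, it stands on the pocket floor with its long side along the housing's y, either way round.
- cover: Loose grey plastic cover, 0.11 kg (+-30 %): plate 80 mm (its x) by 110 mm (y), 4 mm thick; origin: centre of the plate's underside, z up. Skirts hang 18.5 mm down along both x edges, 74 mm apart inside, flaring out below; it stands on them at the start. Steel clip arms at both y ends reach y = +-60 mm, bosses 9 mm up. Seated: axes as the housing's, either way round.
- ridge_top (a point): Middle of the top of the grip ridge on the cover, 20 mm above the cover's origin. Ridge 14 mm wide (x), 56 mm long (y), 16 mm high over the plate: pinch it across x, press here. Cover fully home: this point 64 mm above the worktop (origin 44 mm); resting loose with the clip noses on the sloped rims: about 13 mm higher. Pressing takes 8 to 16 N; one arm may snap first.
- clip_left (a joint): Angle of the steel clip arm on the cover's +y end (rad): 0 = at rest, grows to about 0.25 as the arm is spread outward by the rim and springs back to 0 once under it. Arm 30 mm wide (x), 20 mm from hinge to nose, sprung.
- clip_right (a joint): The same for the arm on the cover's -y end.
- nose_left (a point): Centre of the rounded inward nose (radius 2.5 mm) at the foot of the +y clip arm: at rest y = +53 mm and 14 mm below the cover's origin. Snapped in, it is about 30 mm above the worktop, under the rim.
- nose_right (a point): The same for the -y clip arm (y = -53 mm).
- spacer: Bystander: loose ground steel spacer block, 20 x 35 x 18 mm; origin centre of underside. Leave alone.
- round_bar: Bystander: loose metal bar specimen with hexagon ends and a thin waist, 17 x 85 x 15 mm, lying along its y; origin centre of underside. Leave alone.
- tape: Bystander: loose black tape roll, 62 mm across, 18 mm high, lying flat; origin centre of underside. Leave alone.
Things that resemble listed ones, but are neither listed nor needed, are in the scene too. Leave any blue look-alike of the plug alone.

How it is judged:
By the outcome, as a careful person would: the job done as asked, in the order asked, and still so for the second after the job is handed in, with the robot touching nothing.
It also fails if it takes over 61 s, if anything falls off the work surface, if the arm or the gripper's body presses on something with over 40 N, if the wrist force passes 120 N, or if a joint passes its speed limit or range.

### The arm

A 6-joint arm with a two-finger parallel gripper is mounted at the origin on a cart in front of the work surface, level with it; the furniture and walls round the work are solid. World frame = base frame: x ahead of the robot, y to its left, z up, the work surface at z = 0. Lengths are in m, angles in rad, forces in N, time in s.
With the tool pointing down it reaches from about 0.375 to 0.975 m from the base axis. Payload 3.8 kg.
Tool frame: the origin (TCP) lies midway between the tips of the shut fingers; the grasp point (between the pads) lies 19 mm behind it; z points along the fingers, y is the line along which they close (so a half turn about z gives the same grasp; the last joint's range is limited). The gripper opens to 85 mm and grips with 20 to 120 N. Pads are 22 mm wide; open, the fingers measure 114 mm over their backs; the gripper's body (76 mm by 85 mm) begins 54 mm behind the grasp point. The pads swing forward as they close: fully open they stand 13 mm farther back than shut.
Start: joints at [1.246, 0.264, 1.604, -0, 1.274, -0.037], TCP at [0.192, 0.647, 0.231] pointing down, gripper open.
Joint ranges: [-2.63, 2.63], [-0.94, 2.18], [0.31, 2.57], [-1.31, 4.45], [0, 2.66], [-2.55, 2.55]. Speed limits (rad/s): [2.57, 2.57, 3.14, 3.14, 3.14, 3.14].

### API

Orientations are given as a rotation vector (axis times angle).
In Python, from workcell import bot, cams gives the robot as it stands.
- The arm moves only by the tool play_rows, never from a script. Its argument "rows" is a list of rows, each a list of 2 entries, a list of its own where there are three numbers: the shift along the tool's x, y, z scaled (see below), then the turn, a rotation vector about the tool's x, y, z scaled (see below). A call has 1 to 20 rows; each row is the pose to reach, as a shift and turn from the pose commanded when the call began, along the tool's axes at that moment; what a row does not reach only later rows make up. The controller multiplies each number of a shift by 250 mm and each number of a turn by 45 degrees. A row lasts 1/12 s, in which the tool goes at most 41.7 mm and 7.16 degrees, less where a joint would pass 70% of its speed; a pose out of reach is approached as far as the arm can. A call with a number of a shift or a turn outside -1 to 1 is refused whole. A call with a gripper value outside its range is refused whole. "claw" is the opening, from -1 (shut) to 1 (fully open), set as the call begins (left out, the last holds). The fingers move at their own pace and stop on an object; "newtons" is the grip in N (left out, the last holds). Time passes only in rows, so rows that repeat a pose let the fingers close. It gives the time, the measured TCP pose, the force, the opening and the grip force at its end, in the units of the state.
- bot.read_state(): the state, without advancing time (a new reading comes with each control period).
- cams.read_camera(name): name is "side" or "top"; returns a dict with "image" (384x512x3 uint8, red, green, blue), "K" (3x3 intrinsics, pixels), "T" (4x4, takes a point from camera to world coordinates). Camera axes: x right, y down, z forward; pixel columns grow to the right and rows downward; lengths in m; the calibration is good to about 2 mm. A picture is of the moment at which its call begins. There is no depth.
- bot.finish_job(): hands the job in; it is judged then, once.
The state is a dict: "time": time; "q": joint angles; "joint_vel": joint speeds; "joint_torque": joint torques, N m; "tool_pos": TCP position; "tcp_rot": TCP orientation; "wrist_force": force on the tool from outside, world axes, zero at the start; "torque": the same for the moment, N m; "width": opening from 0.0 (shut) to 1.0 (fully open); "grip_force": force on a finger pad.
Only numpy, scipy, OpenCV 4.12 (cv2) and the standard library are available. Lean on these libraries where they do the work, as an engineer would, in place of code of your own. Each camera call takes 0.05 s, during which the arm holds its last target. There are 200 camera calls.

## Working session

There is one attempt and no reset: what is moved stays moved. The work goes in short steps, Python scripts to look and compute and a tool call to move; the robot and the scene stay as the last step left them, time stands still between calls to the robot, and variables do not carry over. Pictures are saved under pics/ and viewed, at most 10 in all, crops included, and the job is handed in when it is done.

Besides the shell and the picture viewer there is one more tool, called after ">>>" as name(argument=value, ...) on one line, values as JSON. play_rows: Moves the arm, as the interface text tells. Its arguments: {"type":"object","properties":{"rows":{"type":"array","items":{"type":"array"}},"claw":{"type":"number"},"newtons":{"type":"number"}},"required":["rows"]}

```bash
ls; mkdir -p pics; python3 - <<'E'
from workcell import bot, cams
import cv2
s=bot.read_state(); print(s)
for n in("side","top"):
    c=cams.read_camera(n); cv2.imwrite(f"pics/{n}0.png",c["image"][:,:,::-1]); print(n,c["K"],c["T"])
E
```

```text
pics
{'time': 0.0, 'q': array([ 1.24607029e+00,  2.64770241e-01,  1.60536716e+00, -1.29246133e-05,
        1.27367561e+00, -3.68880120e-02]), 'joint_vel': array([ 0.00064907,  0.00074508,  0.00051211,  0.00022262,  0.00144331,
       -0.00016452]), 'joint_torque': array([ 1.57074137e-03, -5.15108085e+01, -3.67318654e+01,  5.65136111e-05,
        1.28831249e-02, -8.49702815e-06]), 'tool_pos': array([0.19138735, 0.64654865, 0.22995419]), 'tcp_rot': array([-0.45051401, -3.10872925,  0.00343394]), 'wrist_force': array([-0.08240869,  0.31549544,  0.48562967]), 'torque': array([-0.02469488, -0.00224767,  0.01041422]), 'grip_force': 0.0, 'width': 1.0060722919158203}
side [[354.85742474   0.         250.64711031]
 [  0.         354.85742474 190.14925811]
 [  0.           0.           1.        ]] [[ 0.99932002  0.03126132 -0.01955041  0.55677321]
 [ 0.03378385 -0.56393163  0.82513015 -0.79714779]
 [ 0.01476956 -0.82522957 -0.5646043   0.57834419]
 [ 0.          0.          0.          1.        ]]
top [[406.38724918   0.         249.47928156]
 [  0.         406.38724918 189.29710999]
 [  0.           0.           1.        ]] [[ 0.01036922 -0.99524523  0.09684738  0.41448555]
 [-0.99980186 -0.00867322  0.01791664 -0.07605166]
 [-0.01699148 -0.09701397 -0.99513797  1.03449022]
 [ 0.          0.          0.          1.        ]]
```

View pics/side0.png

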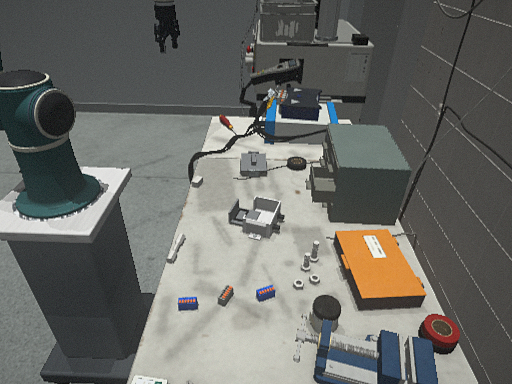

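View pics/top0.png

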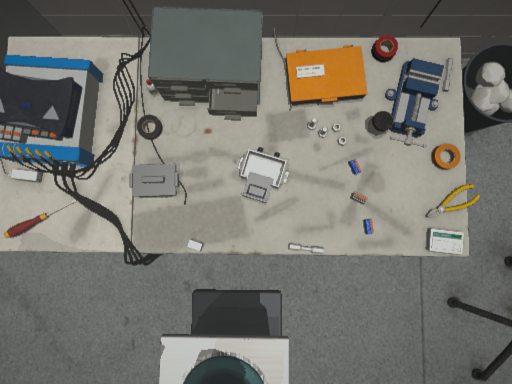

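Top view, with candidates for the plug: (355,166) blue, (358,198) grey and (368,226) blue. The grey one fits the description. The cover is at (154,180), and the housing at (262,170) has its drawer toward the bottom. I'll check these in an enlarged crop.

```bash
cat > h.py <<'E'
import cv2, numpy as np
from workcell import bot, cams
def tile(img,cx,cy,s,w,h):
    # crop centred (cx,cy), scale s, w x h output, with pixel ticks each 10 px
    M=np.float32([[s,0,w/2-s*cx],[0,s,h/2-s*cy]])
    o=cv2.warpAffine(img,M,(w,h),flags=cv2.INTER_CUBIC)
    for u in range(int(cx-w/2/s)//10*10,int(cx+w/2/s)+1,10):
        x=int(s*u+M[0,2]); cv2.line(o,(x,0),(x,6),(0,255,255),1); cv2.putText(o,str(u),(x+2,14),0,.35,(0,255,255),1)
    for v in range(int(cy-h/2/s)//10*10,int(cy+h/2/s)+1,10):
        y=int(s*v+M[1,2]); cv2.line(o,(0,y),(6,y),(0,255,255),1); cv2.putText(o,str(v),(8,y+4),0,.35,(0,255,255),1)
    return o
def unproj(c,u,v,z):
    r=c["T"][:3,:3]@np.linalg.inv(c["K"])@[u,v,1]; t=c["T"][:3,3]
    return t+r*(z-t[2])/r[2]
def proj(c,P):
    P=np.atleast_2d(P); q=(P-c["T"][:3,3])@c["T"][:3,:3]@c["K"].T
    return q[:,:2]/q[:,2:]
E
python3 - <<'E'
from h import *
import pickle
t=cams.read_camera("top"); s=cams.read_camera("side"); pickle.dump((t,s),open("c0.pkl","wb"))
T=t["image"][:,:,::-1].copy();S=s["image"][:,:,::-1].copy()
cv2.imwrite("pics/a.png",np.hstack([tile(T,263,175,7,400,500),tile(S,258,217,6.5,400,500)]))
cv2.imwrite("pics/b.png",np.vstack([np.hstack([tile(T,358,198,9,400,300),tile(S,226,295,9,400,300)]),np.hstack([tile(T,154,180,7,400,300),tile(S,254,163,8,400,300)])]))
E
```

```text
(no output)
```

View pics/a.png

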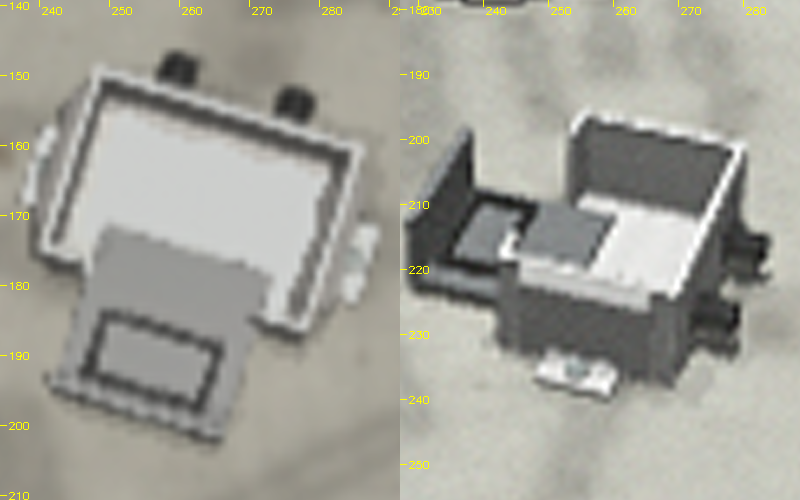

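View pics/b.png

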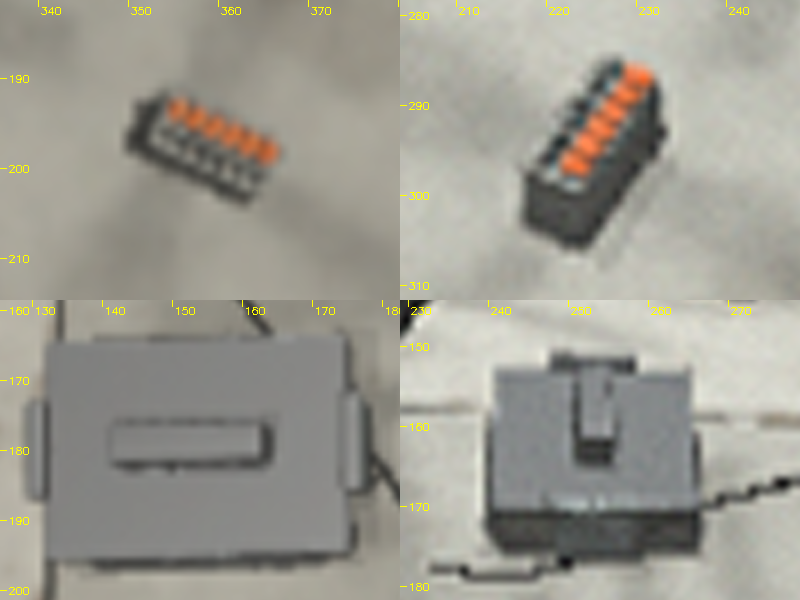

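The crops confirm it: the grey plug with orange levers is at top (358,198), with blue look-alikes either side of it. The housing is at (263,168), its drawer front edge runs (241,194)–(266,202), and the cover is at (154,180). Next I'll fit the poses from corner readings.

```bash
cat > fit.py <<'E'
from h import *
import pickle
from scipy.optimize import least_squares
t,s=pickle.load(open("c0.pkl","rb"))
def px(p,c,o,k): return [c[0]+(p[0]-o[0])/k, c[1]+(p[1]-o[1])/k]
def W(q,L): 
    c,sn=np.cos(q[2]),np.sin(q[2]); L=np.array(L,float)/1000
    return np.c_[q[0]+c*L[:,0]-sn*L[:,1], q[1]+sn*L[:,0]+c*L[:,1], L[:,2]]
def fit(name,top,side,q0,ct,ot,kt,cs,os_,ks,dr=None):
    Lt=[a[0] for a in top];Pt=np.array([px(a[1],ct,ot,kt) for a in top])
    Ls=[a[0] for a in side];Ps=np.array([px(a[1],cs,os_,ks) for a in side])
    for m in("both","top","side"):
        def f(q):
            r=[]
            if m!="side": r.append(proj(t,W(q,Lt))-Pt)
            if m!="top": r.append(proj(s,W(q,Ls))-Ps)
            return np.concatenate(r).ravel()
        o=least_squares(f,q0,loss="soft_l1"); print(name,m,np.round(o.x,4)); 
        if m=="both": print(np.round(o.fun.reshape(-1,2),1).tolist()); q=o.x
    return q
A=((263,175),(200,250),7,(258,217),(600,250),6.5)
h=fit("housing",[((35,50,44),(97,68)),((35,-50,44),(361,150)),((-35,-50,44),(303,338)),((-35,50,44),(40,258))],
 [((-35,50,44),(585,112)),((35,50,44),(747,143)),((35,-50,44),(680,293)),((35,-50,0),(672,385)),((-35,-50,0),(503,345))],[.47,-.1,-.3],*A)
d=fit("drawerfront",[((0,32,37),(46,385)),((0,-32,37),(222,441)),((22,20,14),(104,308)),((22,-20,14),(224,345))],
 [((0,32,37),(467,125)),((0,-32,37),(410,207)),((0,-32,5),(415,290))],[.4,-.1,-.3],*A)
p=fit("plug",[((8,18,20),(155,93)),((8,-18,20),(278,150)),((-8,-18,20),(248,205)),((-8,18,20),(138,150)),((-8,18,0),(127,148))],
 [((-8,-18,20),(582,193)),((-8,-18,0),(582,250)),((-8,18,0),(525,232)),((-8,18,20),(528,175)),((8,-18,0),(665,135)),((8,-18,20),(660,88))],[.4,-.34,-.4],(358,198),(200,150),9,(226,295),(600,150),9)
c=fit("cover",[((40,55,22.5),(48,338)),((40,-55,22.5),(345,335)),((-40,-55,22.5),(352,553)),((-40,55,22.5),(46,553)),((7,28,38.5),(110,420)),((7,-28,38.5),(262,418)),((-7,-28,38.5),(262,465)),((-7,28,38.5),(112,465))],
 [((-40,55,22.5),(493,372)),((40,55,22.5),(690,370)),((40,-55,22.5),(698,510)),((-40,-55,22.5),(488,512)),((-7,-28,38.5),(573,440)),((7,-28,38.5),(612,440))],[.44,.17,0],(154,180),(200,450),7,(254,163),(600,450),8)
print("drawer out",-(np.array(d[:2])-h[:2])@[np.cos(h[2]),np.sin(h[2])]-.035, "lat",(np.array(d[:2])-h[:2])@[-np.sin(h[2]),np.cos(h[2])])
E
python3 fit.py
```

```text
housing both [ 0.5674 -0.0929 -0.2823]
[[0.2, -1.6], [1.3, -1.9], [1.6, -1.7], [0.1, -1.8], [-1.7, -1.4], [-0.7, -1.0], [-0.9, -0.6], [-0.4, -0.7], [-1.7, -0.8]]
housing top [ 0.5631 -0.0909 -0.2905]
housing side [ 0.5702 -0.096  -0.2934]
drawerfront both [ 0.4961 -0.0705 -0.276 ]
[[1.0, -2.3], [0.8, -3.0], [0.1, 2.5], [-1.9, 1.7], [0.0, -0.8], [0.2, 0.8], [-0.3, -2.0]]
drawerfront top [ 0.4948 -0.0696 -0.3003]
drawerfront side [ 0.4964 -0.0737 -0.272 ]
plug both [ 0.5012 -0.3335  0.2832]
[[-0.9, 2.3], [-0.7, -8.0], [4.5, -7.9], [2.9, 2.1], [2.2, 2.9], [-0.1, -1.3], [0.2, -1.0], [3.2, -13.3], [2.6, -13.6], [-1.0, 10.2], [-0.6, 8.8]]
plug top [ 0.4942 -0.3303 -0.4503]
plug side [ 0.4965 -0.3432  1.5874]
cover both [0.5371 0.183  0.0294]
[[0.1, -0.3], [1.0, -0.8], [0.1, -0.4], [0.1, 0.5], [-0.0, -0.1], [0.8, -0.3], [0.7, -1.4], [-0.3, -1.0], [-0.5, -1.5], [-0.8, -0.8], [-0.8, -1.1], [-0.9, -1.7], [-0.5, -1.6], [-0.8, -1.5]]
cover top [0.5359 0.1837 0.0238]
cover side [0.5395 0.1745 0.0378]
drawer out 0.03972999262141669 lat 0.0016971100485962513
```

```bash
cat > ba.py <<'E'
import re
src=open("fit.py").read().split("A=((263")[0]; exec(src)
A=((263,175),(200,250),7); B=((258,217),(600,250),6.5)
obs=[] # cam, obj, local, pixel
def add(cam,o,X,*pts):
    for L,p in pts: obs.append((cam,o,L,px(p,*X)))
add(0,0,A,((35,50,44),(97,68)),((35,-50,44),(361,150)),((-35,-50,44),(303,338)),((-35,50,44),(40,258)))
add(1,0,B,((-35,50,44),(585,112)),((35,50,44),(747,143)),((35,-50,44),(680,293)),((35,-50,0),(672,385)),((-35,-50,0),(503,345)))
# drawer points: local in housing frame, x shifted by -d  (obj 3)
add(0,3,A,((-35,32,37),(46,385)),((-35,-32,37),(222,441)),((-3,20,14),(104,312)),((-3,-20,14),(224,347)),((-23,20,14),(88,370)),((-23,-20,14),(200,408)))
add(1,3,B,((-35,32,37),(463,128)),((-35,-32,37),(408,207)),((-35,-32,5),(412,290)))
P=((358,198),(200,150),9);Q=((226,295),(600,150),9)
add(0,1,P,((8,18,20),(155,93)),((8,-18,20),(278,150)),((-8,-18,20),(248,205)),((-8,18,20),(138,150)),((-8,18,0),(127,148)))
add(1,1,Q,((8,-18,20),(582,193)),((8,-18,0),(582,250)),((-8,-18,0),(525,232)),((-8,-18,20),(528,175)),((8,18,0),(665,135)),((8,18,20),(660,88)))
P=((154,180),(200,450),7);Q=((254,163),(600,450),8)
add(0,2,P,((40,55,22.5),(48,338)),((40,-55,22.5),(345,335)),((-40,-55,22.5),(352,553)),((-40,55,22.5),(46,553)),((7,28,38.5),(110,420)),((7,-28,38.5),(262,418)),((-7,-28,38.5),(262,465)),((-7,28,38.5),(112,465)))
add(1,2,Q,((-40,55,22.5),(493,372)),((40,55,22.5),(690,370)),((40,-55,22.5),(698,510)),((-40,-55,22.5),(488,512)),((-7,-28,38.5),(573,440)),((7,-28,38.5),(612,440)))
def cam(c,k):
    n=dict(c); T=c["T"].copy(); T[:3,:3]=cv2.Rodrigues(k[3:])[0]@T[:3,:3]; T[:3,3]+=k[:3]; n["T"]=T; return n
def world(x,o,L):
    if o==3: return W(x[:3],np.array(L)-[[x[9]*1000,0,0]])
    return W(x[3*o:3*o+3],L)
def f(x):
    C=[cam(t,x[10:16]),cam(s,x[16:22])]
    r=[proj(C[c],world(x,o,[L]))[0]-p for c,o,L,p in obs]
    return np.concatenate([np.ravel(r)/.7, x[10:13]/.002,x[13:16]/.002,x[16:19]/.002,x[19:22]/.002])
x0=np.r_[.567,-.093,-.28,.495,-.332,-.45,.537,.18,.03,.042,np.zeros(12)]
o=least_squares(f,x0,loss="soft_l1",x_scale=np.r_[np.full(10,.01),np.full(12,.002)]); x=o.x
print(np.round(x[:10],4)); print("camcorr mm/mrad",np.round(x[10:]*1000,1))
for (c,ob,L,p),r in zip(obs,o.fun[:2*len(obs)].reshape(-1,2)*.7):
    if abs(r).max()>.8: print(c,ob,L,np.round(r,1))
np.save("x.npy",x)
seg={0:[(a*35,b*50,z,c*35,d*50,w) for z,w in((44,44),(0,0)) for a,b,c,d in((1,1,1,-1),(1,-1,-1,-1),(-1,-1,-1,1),(-1,1,1,1))],
 3:[(-35,32,37,-35,-32,37),(-35,-32,37,-35,-32,5),(-35,32,37,-35,32,5),(-3,20,14,-3,-20,14),(-23,20,14,-23,-20,14),(-3,20,14,-23,20,14),(-3,-20,14,-23,-20,14)],
 1:[(a*8,b*18,z,c*8,d*18,z) for z in(0,20) for a,b,c,d in((1,1,1,-1),(1,-1,-1,-1),(-1,-1,-1,1),(-1,1,1,1))],
 2:[(a*X,b*Y,z,c*X,d*Y,z) for z,X,Y in((22.5,40,55),(38.5,7,28)) for a,b,c,d in((1,1,1,-1),(1,-1,-1,-1),(-1,-1,-1,1),(-1,1,1,1))]}
def draw(img,C,o,tl,cx,cy,sc,w,h):
    im=tile(img,cx,cy,sc,w,h)
    for oo in o:
        for g in seg[oo]:
            p=proj(C,world(x,oo,np.reshape(g,(2,3)))); p=(p-[cx,cy])*sc+[w/2,h/2]
            cv2.line(im,tuple(np.int32(p[0]*8)),tuple(np.int32(p[1]*8)),(0,0,255) if oo!=3 else (0,255,0),1,cv2.LINE_AA,3)
    return im
if __name__=="__main__":
    T=t["image"][:,:,::-1].copy();S=s["image"][:,:,::-1].copy();C=[cam(t,x[10:16]),cam(s,x[16:22])]
    cv2.imwrite("pics/ov.png",np.vstack([np.hstack([draw(T,C[0],[0,3],0,263,175,5,267,300),draw(T,C[0],[1],0,358,198,9,267,300),draw(T,C[0],[2],0,154,180,5,266,300)]),
    np.hstack([draw(S,C[1],[0,3],0,258,217,5,267,300),draw(S,C[1],[1],0,226,295,9,267,300),draw(S,C[1],[2],0,254,163,8,266,300)])]))
E
python3 ba.py
```

```text
[ 0.5671 -0.0925 -0.2866  0.4973 -0.3335 -0.4257  0.5382  0.1816  0.0289
  0.0424]
camcorr mm/mrad [ 1.5 -1.   1.2 -1.3 -1.4  0.9 -1.5  1.   1.2  1.5  1.1 -0.1]
0 0 (-35, 50, 44) [-1.  -0.6]
1 0 (-35, 50, 44) [-1.  -0.4]
1 0 (-35, -50, 0) [-1.1  0.3]
0 3 (-3, -20, 14) [-1.5  0.2]
0 3 (-23, -20, 14) [-0.4 -1. ]
1 3 (-35, -32, 37) [-0.2  1.9]
1 3 (-35, -32, 5) [-0.5 -0.8]
0 1 (-8, -18, 20) [ 1.  -0.3]
1 1 (-8, -18, 20) [-1.  -0.8]
1 1 (8, 18, 20) [ 0.5 -1.2]
0 2 (-40, 55, 22.5) [-0.2  1.1]
```

View pics/ov.png

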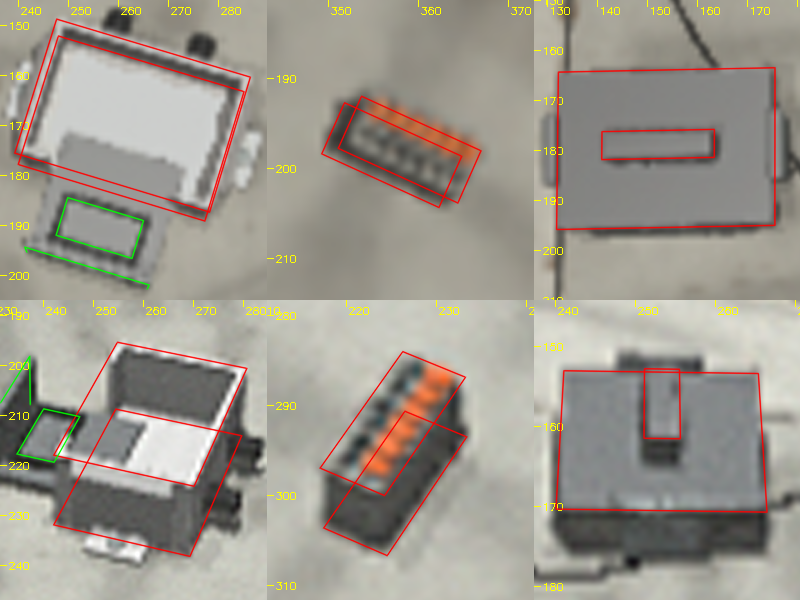

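```bash
cat > mv.py <<'E'
import sys
from h import *
from scipy.spatial.transform import Rotation as Ro
def plan(*wps):
    s=bot.read_state(); p=s["tool_pos"]; R=Ro.from_rotvec(s["tcp_rot"])
    print("t",round(s["time"],2),"p",np.round(p*1000,1),"yaw_y",round(np.degrees(np.arctan2(*R.apply([0,1,0])[[1,0]])),2),"F",np.round(s["wrist_force"],1),"w",round(s["width"],3),"g",round(s["grip_force"],1))
    for x,y,z,a in wps:
        a=np.radians(a); ty=np.array([np.cos(a),np.sin(a),0]); tz=np.array([0,0,-1.]); tx=np.cross(ty,tz)
        Rt=Ro.from_matrix(np.c_[tx,ty,tz])
        print(np.round(R.inv().apply(np.array([x,y,z])-p)/.25,3).tolist(),np.round((R.inv()*Rt).as_rotvec()/np.radians(45),3).tolist())
if __name__=="__main__": plan(*[tuple(map(float,w.split(","))) for w in sys.argv[1:]])
E
python3 mv.py .36,.48,.23,73.5 .5,.25,.23,73.5 .54,.05,.2,73.5 .52,-.15,.2,70 .497,-.333,.12,65.6
```

```text
t 0.2 p [191.5 646.8 230.4] yaw_y 73.51 F [ 0.2 -0.5  0.2] w 1.002 g 0.0
[-0.836, -0.448, 0.002] [-0.002, -0.0, 0.0]
[-1.634, -1.172, 0.003] [-0.002, -0.0, 0.0]
[-2.014, -1.893, 0.124] [-0.002, -0.0, 0.0]
[-2.165, -2.683, 0.126] [-0.002, -0.0, 0.078]
[-2.284, -3.41, 0.447] [-0.002, 0.0, 0.176]
```

>>> play_rows(rows=[[[-0.84, -0.45, 0], [0, 0, 0]], [[-0.84, -0.45, 0], [0, 0, 0]], [[-0.84, -0.45, 0], [0, 0, 0]], [[-0.84, -0.45, 0], [0, 0, 0]], [[-0.84, -0.45, 0], [0, 0, 0]], [[-0.84, -0.45, 0], [0, 0, 0]], [[-0.84, -0.45, 0], [0, 0, 0]]])

```text
time: 0.78
tool_pos: [0.3647, 0.4756, 0.2311]
tcp_rot: [0.458, 3.106, -0.003]
wrist_force: [-0.2, -0.5, 0.4]
width: 0.998
grip_force: 0.0
```

>>> play_rows(rows=[[[-0.8, -0.72, 0], [0, 0, 0]], [[-0.8, -0.72, 0], [0, 0, 0]], [[-0.8, -0.72, 0], [0, 0, 0]], [[-0.8, -0.72, 0], [0, 0, 0]], [[-0.8, -0.72, 0], [0, 0, 0]], [[-0.8, -0.72, 0], [0, 0, 0]], [[-0.8, -0.72, 0], [0, 0, 0]]])

```text
time: 1.37
tool_pos: [0.5034, 0.2471, 0.2313]
tcp_rot: [0.454, 3.107, -0.002]
wrist_force: [0.8, -0.6, 0.2]
width: 0.997
grip_force: 0.0
```

>>> play_rows(rows=[[[-0.38, -0.72, 0.12], [0, 0, 0]], [[-0.38, -0.72, 0.12], [0, 0, 0]], [[-0.38, -0.72, 0.12], [0, 0, 0]], [[-0.38, -0.72, 0.12], [0, 0, 0]], [[-0.38, -0.72, 0.12], [0, 0, 0]], [[-0.38, -0.72, 0.12], [0, 0, 0]], [[-0.38, -0.72, 0.12], [0, 0, 0]]])

```text
time: 1.95
tool_pos: [0.5416, 0.0493, 0.2006]
tcp_rot: [-0.457, -3.107, -0.0]
wrist_force: [-0.7, 0.9, -0.4]
width: 0.997
grip_force: 0.0
```

>>> play_rows(rows=[[[-0.15, -0.79, 0], [0, 0, 0]], [[-0.15, -0.79, 0], [0, 0, 0]], [[-0.15, -0.79, 0], [0, 0, 0]], [[-0.15, -0.79, 0], [0, 0, 0]], [[-0.15, -0.79, 0], [0, 0, 0]], [[-0.15, -0.79, 0], [0, 0, 0]], [[-0.15, -0.79, 0], [0, 0, 0]]])

```text
time: 2.53
tool_pos: [0.5219, -0.1491, 0.2015]
tcp_rot: [0.453, 3.108, 0.001]
wrist_force: [0.7, -0.5, -1.7]
width: 1.001
grip_force: 0.0
```

```bash
python3 mv.py .497,-.333,.08,65.6
```

```text
t 2.53 p [ 521.9 -149.1  201.5] yaw_y 73.4 F [ 0.7 -0.5 -1.7] w 1.001 g 0.0
[-0.114, -0.734, 0.486] [0.001, 0.0, 0.173]
```

>>> play_rows(rows=[[[-0.114, -0.734, 0.486], [0, 0, 0.173]], [[-0.114, -0.734, 0.486], [0, 0, 0.173]], [[-0.114, -0.734, 0.486], [0, 0, 0.173]], [[-0.114, -0.734, 0.486], [0, 0, 0.173]], [[-0.114, -0.734, 0.486], [0, 0, 0.173]], [[-0.114, -0.734, 0.486], [0, 0, 0.173]], [[-0.114, -0.734, 0.486], [0, 0, 0.173]], [[-0.114, -0.734, 0.486], [0, 0, 0.173]], [[-0.114, -0.734, 0.486], [0, 0, 0.173]]], claw=0.41, newtons=30)

```text
time: 3.28
tool_pos: [0.4983, -0.3314, 0.0806]
tcp_rot: [0.657, 3.071, 0.001]
wrist_force: [0.0, -0.2, 0.1]
width: 0.703
grip_force: 0.0
```

```bash
python3 - <<'E'
from h import *
from mv import plan
import pickle
t=cams.read_camera("top"); s=cams.read_camera("side"); pickle.dump((t,s),open("c1.pkl","wb"))
T=t["image"][:,:,::-1].copy();S=s["image"][:,:,::-1].copy()
cv2.imwrite("pics/c.png",np.hstack([tile(T,358,198,6,400,400),tile(S,226,285,6,400,400)]))
p=bot.read_state()["tool_pos"]; print(proj(t,p),proj(s,p))
plan((.497,-.333,.03,65.6),(.497,-.333,.007,65.6))
E
```

```text
[[365.88392452 194.06709969]] [[224.02545922 267.93667246]]
t 3.38 p [ 498.4 -331.8   81.3] yaw_y 65.86 F [0.2 0.1 0.5] w 0.706 g 0.0
[0.004, -0.007, 0.205] [0.0, 0.003, 0.006]
[0.004, -0.007, 0.297] [0.0, 0.003, 0.006]
```

View pics/c.png

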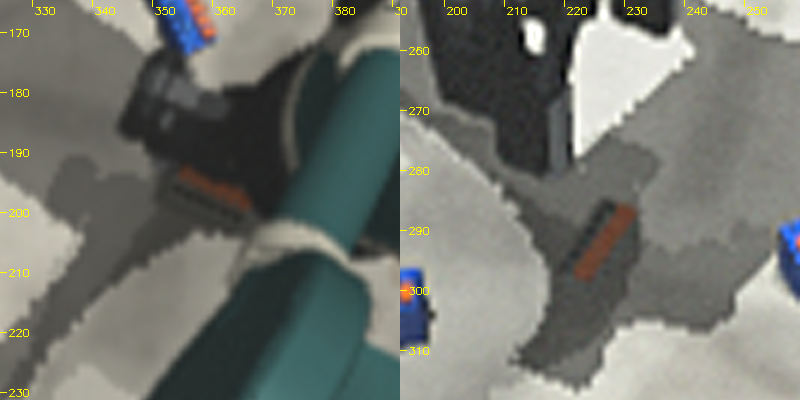

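The side view shows the near fingertip at about (211–219,280), above the plug. The far finger is partly hidden by the body. I'll check the projection to calibrate against the arm.

```bash
python3 - <<'E' | tail -8
import io,contextlib
with contextlib.redirect_stdout(io.StringIO()):
    exec(open("ba.py").read().split("seg={")[0])
a=np.radians(65.86); ty=np.array([np.cos(a),np.sin(a),0]); tx=np.cross(ty,[0,0,-1.]); p=np.array([.4984,-.3318,.0813])
C=cam(s,x[16:22])
for d in(30,44):
    for e in(-11,11):
        for dz in(0,5):
            q=p-ty*d/1000+tx*e/1000+[0,0,dz/1000]
            print(d,e,dz,proj(s,q).round(1),proj(C,q).round(1))
E
```

```text
30 -11 0 [[221.1 281.1]] [[222.1 282.6]]
30 -11 5 [[221.  279.2]] [[222.  280.7]]
30 11 0 [[210.6 276.8]] [[211.6 278.3]]
30 11 5 [[210.5 274.9]] [[211.5 276.5]]
44 -11 0 [[217.1 286.5]] [[218.2 288.1]]
44 -11 5 [[217.  284.6]] [[218.1 286.2]]
44 11 0 [[206.5 282.2]] [[207.6 283.7]]
44 11 5 [[206.4 280.3]] [[207.4 281.8]]
```

>>> play_rows(rows=[[[0.004, -0.007, 0.1], [0, 0, 0.006]], [[0.004, -0.007, 0.205], [0, 0, 0.006]], [[0.004, -0.007, 0.25], [0, 0, 0.006]], [[0.004, -0.007, 0.297], [0, 0, 0.006]], [[0.004, -0.007, 0.297], [0, 0, 0.006]], [[0.004, -0.007, 0.297], [0, 0, 0.006]], [[0.004, -0.007, 0.297], [0, 0, 0.006]]])

```text
time: 3.97
tool_pos: [0.4962, -0.3349, 0.0068]
tcp_rot: [0.667, 3.068, -0.001]
wrist_force: [0.7, 0.1, 0.3]
width: 0.705
grip_force: 0.0
```

>>> play_rows(rows=[[[0, 0, 0], [0, 0, 0]], [[0, 0, 0], [0, 0, 0]], [[0, 0, 0], [0, 0, 0]], [[0, 0, 0], [0, 0, 0]], [[0, 0, 0], [0, 0, 0]], [[0, 0, 0], [0, 0, 0]], [[0, 0, 0], [0, 0, 0]], [[0, 0, 0], [0, 0, 0]]], claw=-1, newtons=30)

```text
time: 4.63
tool_pos: [0.4963, -0.3353, 0.007]
tcp_rot: [0.668, 3.067, -0.002]
wrist_force: [0.4, -0.0, 6.4]
width: 0.412
grip_force: 31.0
```

```bash
python3 mv.py .4963,-.3353,.12,65.6 .508,-.2,.12,70 .514,-.0768,.12,73.6
```

```text
t 4.63 p [ 496.3 -335.3    7. ] yaw_y 65.44 F [ 0.4 -0.   6.4] w 0.412 g 31.0
[-0.001, -0.0, -0.452] [-0.001, 0.003, -0.003]
[0.181, 0.511, -0.453] [-0.001, 0.003, -0.101]
[0.364, 0.97, -0.453] [-0.001, 0.003, -0.181]
```

>>> play_rows(rows=[[[0, 0, -0.1], [0, 0, 0]], [[0, 0, -0.2], [0, 0, 0]], [[0, 0, -0.35], [0, 0, 0]], [[0, 0, -0.45], [0, 0, 0]], [[0.07, 0.19, -0.45], [0, 0, -0.04]], [[0.12, 0.34, -0.45], [0, 0, -0.08]], [[0.18, 0.5, -0.45], [0, 0, -0.11]], [[0.24, 0.65, -0.45], [0, 0, -0.15]], [[0.3, 0.8, -0.45], [0, 0, -0.18]], [[0.35, 0.93, -0.45], [0, 0, -0.18]], [[0.364, 0.97, -0.45], [0, 0, -0.18]], [[0.364, 0.97, -0.35], [0, 0, -0.18]], [[0.364, 0.97, -0.25], [0, 0, -0.18]], [[0.364, 0.97, -0.25], [0, 0, -0.18]], [[0.364, 0.97, -0.25], [0, 0, -0.18]], [[0.364, 0.97, -0.25], [0, 0, -0.18]]])

```text
time: 5.97
tool_pos: [0.5135, -0.0766, 0.0687]
tcp_rot: [0.45, 3.109, -0.0]
wrist_force: [-0.3, -0.7, 0.1]
width: 0.412
grip_force: 30.4
```

```bash
python3 - <<'E'
from h import *
from mv import plan
import pickle
t=cams.read_camera("top"); s=cams.read_camera("side"); pickle.dump((t,s),open("c2.pkl","wb"))
T=t["image"][:,:,::-1].copy();S=s["image"][:,:,::-1].copy()
cv2.imwrite("pics/d.png",np.hstack([tile(T,260,185,7,400,600),tile(S,245,205,8,400,600)]))
plan((.514,-.0768,.04,73.6))
E
```

```text
t 6.07 p [514.5 -76.8  69.6] yaw_y 73.51 F [ 0.6  0.6 -0.3] w 0.409 g 30.4
[0.002, -0.001, 0.118] [0.0, 0.003, -0.002]
```

View pics/d.png

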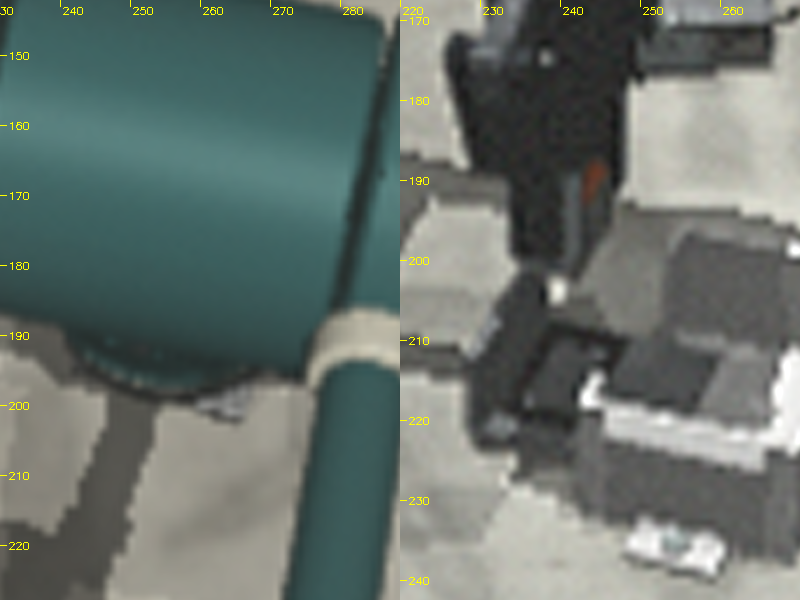

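```bash
python3 - <<'E' 
import io,contextlib
with contextlib.redirect_stdout(io.StringIO()):
    exec(open("ba.py").read().split("seg={")[0])
C=cam(s,x[16:22])
a=np.radians(73.51-90); q=[.5145,-.0768,a]
L=np.array([(8,-18,0),(8,18,0),(8,18,20),(11,-18,2),(11,-18,5)]); P=W(q,L); P[:,2]+=.0626
print(np.c_[proj(s,P),proj(C,P)].round(1))
Lp=[(-23,20,14),(-3,20,14),(-3,-20,14),(-23,-20,14),(-23,20,8),(-35,32,37),(-35,-32,37),(-30,32,37)]
print(proj(C,world(x,3,Lp)).round(1))
c0=cv2.cvtColor(s["image"],7)
print(c0[203:224,232:252])
c2=cv2.cvtColor(pickle.load(open("c2.pkl","rb"))[1]["image"],7)
print(c2[182:206,236:252])
E
```

```text
[[241.  202.  241.8 203.2]
 [245.8 194.1 246.5 195.3]
 [245.9 187.5 246.6 188.7]
 [242.2 201.6 242.9 202.8]
 [242.2 200.6 242.9 201.8]]
[[239.9 208.7]
 [247.2 210.2]
 [242.  219.4]
 [234.6 217.7]
 [240.  210.5]
 [237.2 198.2]
 [228.3 212.3]
 [239.  198.5]]
[[166 157 146 136  67  54  64 201 204 199 200 198 202 199 199 193 196 193
  196 201]
 [151 143 143  81  54  54  40 200 204 197 200 200 197 195 196 193 194 194
  198 197]
 [140 151 127  70  64  59  44 201 198 196 197 199 199 201 192 193 194 197
  197 195]
 [145 140  75  59  62  60  44 187 205 201 198 198 203 204 197 195 194 193
  191 190]
 [145 100  53  59  61  62  56 150 177 184 192 195 199 203 207 202 197 195
  191 188]
 [139  65  64  62  61  64  73  69  88  98 140 163 175 184 183 199 195 195
  190 185]
 [ 72  56  62  66  66  63  82  44  37  30  34  49  49 101  98 157 156 173
  173 168]
 [ 65  58  64  61  64  68  57  44  91  96  68  51  33  35  38  47  67 131
  140 140]
 [ 61  68  65  59  69  66  43  92 144 150 122 111  95 101  62  41  64 138
  133 133]
 [ 58  66  68  63  69  55  66 142 143 140 137 139 151 141  75  35  95 142
  13
[... 1851 characters left out ...]
  61  59 108 102 102 100  99]
 [ 45  36  46  43  53  82  83  58  63  67  79 106 106 107 106 100]
 [ 51  47  41  47  43  81  81  52  57  71  99 111 109 106 107 106]
 [ 40  46  48  39  52  82  86  54  63 101 120 116 108 111 109 104]
 [ 35  45  45  44  47  84  80  56  81 123 123 109 113 112 118 114]
 [ 65  64  57  52  71  84  68  61 108 126 117 113 120 121 119 119]
 [ 78  75  70  67  71  76  62  80 125 126 122 119 119 124 118 121]
 [ 56  60  74 120 122  85  63 113 125 124 123 119 119 120 122 127]
 [ 62  53  73 181 211 128 102 127 129 125 121 122 120 119 121 117]
 [ 57  57  43 189 231 129 116 117 112 122 122 120 120 117 123 120]
 [ 61  57  43 161 171 101  89  86  91 126 124 120 118 119 124 123]]
```

>>> play_rows(rows=[[[0.0, 0, 0.06], [0, 0, 0]], [[0.0, 0, 0.12], [0, 0, 0]], [[0.0, 0, 0.17], [0, 0, 0]], [[0.0, 0, 0.19], [0, 0, 0]], [[0, 0, 0.195], [0, 0, 0]], [[0, 0, 0.2], [0, 0, 0]], [[0, 0, 0.2], [0, 0, 0]], [[0, 0, 0.2], [0, 0, 0]]])

```text
time: 6.73
tool_pos: [0.5139, -0.0763, 0.019]
tcp_rot: [0.449, 3.108, -0.0]
wrist_force: [-0.8, -0.3, 0.2]
width: 0.409
grip_force: 30.4
```

```bash
python3 mv.py .514,-.0768,.0155,73.5
```

```text
t 6.73 p [513.9 -76.3  19. ] yaw_y 73.55 F [-0.8 -0.3  0.2] w 0.409 g 30.4
[-0.001, -0.002, 0.014] [0.0, 0.002, 0.001]
```

>>> play_rows(rows=[[[0, 0, 0.006], [0, 0, 0]], [[0, 0, 0.012], [0, 0, 0]], [[0, 0, 0.015], [0, 0, 0]], [[0, 0, 0.015], [0, 0, 0]], [[0, 0, 0.015], [0, 0, 0]]])

```text
time: 7.15
tool_pos: [0.514, -0.0762, 0.015]
tcp_rot: [0.449, 3.108, -0.0]
wrist_force: [-0.2, 0.7, 4.3]
width: 0.41
grip_force: 30.8
```

>>> play_rows(rows=[[[0, 0, 0], [0, 0, 0]], [[0, 0, 0], [0, 0, 0]], [[0, 0, 0], [0, 0, 0]], [[0, 0, 0], [0, 0, 0]], [[0, 0, -0.04], [0, 0, 0]], [[0, 0, -0.1], [0, 0, 0]], [[0, 0, -0.2], [0, 0, 0]], [[0, 0, -0.32], [0, 0, 0]], [[0.2, 0, -0.4], [0, 0, 0]], [[0.36, 0, -0.4], [0, 0, 0]], [[0.36, 0, -0.4], [0, 0, 0]], [[0.36, 0, -0.4], [0, 0, 0]]], claw=0.2)

```text
time: 8.15
tool_pos: [0.4238, -0.0497, 0.1145]
tcp_rot: [-0.448, -3.108, -0.0]
wrist_force: [0.3, 0.4, -1.1]
width: 0.602
grip_force: 0.0
```

```bash
python3 - <<'E'
from h import *
from mv import plan
import pickle
t=cams.read_camera("top"); s=cams.read_camera("side"); pickle.dump((t,s),open("c3.pkl","wb"))
T=t["image"][:,:,::-1].copy();S=s["image"][:,:,::-1].copy()
cv2.imwrite("pics/e.png",np.hstack([tile(T,260,185,6,400,400),tile(S,245,205,6,400,400)]))
h=np.array([.5671,-.0925]); a=-.2866; ex=np.array([np.cos(a),np.sin(a)])
f=lambda d,z:(*(h+ex*d),z,73.6)
plan(f(-.115,.1),f(-.115,.012),f(-.05,.012))
E
```

```text
t 8.25 p [427.3 -50.6 115. ] yaw_y 73.57 F [0.5 0.5 0.7] w 0.597 g 0.0
[-0.124, -0.003, 0.06] [0.0, 0.003, -0.001]
[-0.123, -0.003, 0.412] [0.0, 0.003, -0.001]
[-0.383, -0.003, 0.413] [0.0, 0.003, -0.001]
```

View pics/e.png

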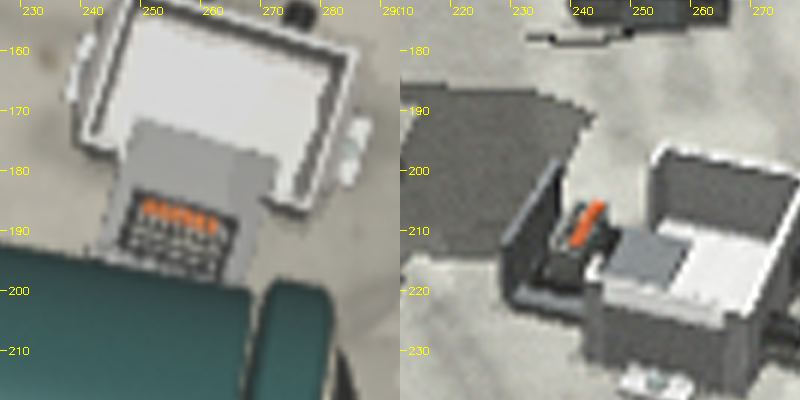

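The plug is standing upright in the pocket: top view levers at (250–262,187), side view (242,208). Next I push the drawer home.

>>> play_rows(rows=[[[-0.06, 0, 0.03], [0, 0, 0]], [[-0.12, 0, 0.1], [0, 0, 0]], [[-0.12, 0, 0.2], [0, 0, 0]], [[-0.12, 0, 0.3], [0, 0, 0]], [[-0.12, 0, 0.4], [0, 0, 0]], [[-0.12, 0, 0.41], [0, 0, 0]], [[-0.12, 0, 0.41], [0, 0, 0]], [[-0.16, 0, 0.41], [0, 0, 0]], [[-0.2, 0, 0.41], [0, 0, 0]], [[-0.23, 0, 0.41], [0, 0, 0]], [[-0.26, 0, 0.41], [0, 0, 0]], [[-0.29, 0, 0.41], [0, 0, 0]], [[-0.32, 0, 0.41], [0, 0, 0]], [[-0.34, 0, 0.41], [0, 0, 0]], [[-0.36, 0, 0.41], [0, 0, 0]], [[-0.37, 0, 0.41], [0, 0, 0]], [[-0.38, 0, 0.41], [0, 0, 0]], [[-0.38, 0, 0.41], [0, 0, 0]], [[-0.38, 0, 0.41], [0, 0, 0]]], claw=-1)

```text
time: 9.83
tool_pos: [0.5182, -0.0775, 0.0118]
tcp_rot: [0.449, 3.109, -0.0]
wrist_force: [0.2, -0.2, 0.2]
width: 0.001
grip_force: 0.0
```

>>> play_rows(rows=[[[-0.004, 0, 0], [0, 0, 0]], [[-0.008, 0, 0], [0, 0, 0]], [[-0.01, 0, 0], [0, 0, 0]], [[-0.01, 0, 0], [0, 0, 0]]])

```text
time: 10.17
tool_pos: [0.5202, -0.0781, 0.0117]
tcp_rot: [-0.449, -3.109, -0.0]
wrist_force: [-0.3, 0.9, -0.6]
width: -0.005
grip_force: 0.5
```

>>> play_rows(rows=[[[-0.005, 0, 0], [0, 0, 0]], [[-0.01, 0, 0], [0, 0, 0]], [[-0.012, 0, 0], [0, 0, 0]], [[-0.012, 0, 0], [0, 0, 0]]])

```text
time: 10.5
tool_pos: [0.5233, -0.079, 0.0117]
tcp_rot: [-0.449, -3.109, 0.0]
wrist_force: [-0.7, 0.7, -1.0]
width: 0.004
grip_force: 0.4
```

>>> play_rows(rows=[[[-0.003, 0, 0], [0, 0, 0]], [[-0.006, 0, 0], [0, 0, 0]], [[-0.006, 0, 0], [0, 0, 0]]])

```text
time: 10.75
tool_pos: [0.5236, -0.0791, 0.0116]
tcp_rot: [-0.449, -3.107, -0.0]
wrist_force: [-4.0, 1.0, 4.1]
width: 0.003
grip_force: 2.4
```

>>> play_rows(rows=[[[-0.003, 0, 0], [0, 0, 0]], [[-0.006, 0, 0], [0, 0, 0]], [[-0.006, 0, 0], [0, 0, 0]]])

```text
time: 11.0
tool_pos: [0.5236, -0.0792, 0.0116]
tcp_rot: [-0.449, -3.104, -0.001]
wrist_force: [-9.0, 2.7, 7.8]
width: -0.0
grip_force: 4.7
```

>>> play_rows(rows=[[[-0.003, 0, 0], [0, 0, 0]], [[-0.006, 0, 0], [0, 0, 0]], [[-0.006, 0, 0], [0, 0, 0]]])

```text
time: 11.25
tool_pos: [0.5236, -0.0792, 0.0113]
tcp_rot: [-0.448, -3.101, -0.001]
wrist_force: [-13.0, 3.0, 11.0]
width: -0.0
grip_force: 6.4
```

The drawer hit a hard stop at 13 N, with the finger 45.5 mm ahead of the housing centre, which matches home. Now I retreat and go for the cover.

>>> play_rows(rows=[[[0.02, 0, 0], [0, 0, 0]], [[0.08, 0, 0], [0, 0, 0]], [[0.16, 0, -0.05], [0, 0, 0]], [[0.16, 0, -0.2], [0, 0, 0]], [[0.16, 0, -0.35], [0, 0, 0.1]], [[0.16, 0.1, -0.5], [0, 0, 0.25]], [[0.16, 0.25, -0.6], [0, 0, 0.4]], [[0.16, 0.4, -0.6], [0, 0, 0.55]], [[0.16, 0.55, -0.6], [0, 0, 0.7]], [[0.16, 0.65, -0.6], [0, 0, 0.85]], [[0.16, 0.7, -0.6], [0, 0, 1]], [[0.16, 0.7, -0.6], [0, 0, 1]]], claw=-0.05)

```text
time: 12.25
tool_pos: [0.5406, 0.1018, 0.1626]
tcp_rot: [1.605, 2.698, 0.005]
wrist_force: [0.1, -0.2, 0.7]
width: 0.475
grip_force: 0.0
```

```bash
python3 mv.py .5382,.1816,.12,1.66 .5382,.1816,.06,1.66
```

```text
t 12.25 p [540.6 101.8 162.6] yaw_y 28.52 F [ 0.1 -0.2  0.7] w 0.475 g 0.0
[0.285, 0.143, 0.171] [0.005, -0.0, 0.597]
[0.285, 0.142, 0.411] [0.005, -0.0, 0.597]
```

>>> play_rows(rows=[[[0.28, 0.14, 0.17], [0.005, 0, 0.3]], [[0.285, 0.142, 0.17], [0.005, 0, 0.45]], [[0.285, 0.142, 0.25], [0.005, 0, 0.597]], [[0.285, 0.142, 0.33], [0.005, 0, 0.597]], [[0.285, 0.142, 0.38], [0.005, 0, 0.597]], [[0.285, 0.142, 0.41], [0.005, 0, 0.597]], [[0.285, 0.142, 0.41], [0.005, 0, 0.597]], [[0.285, 0.142, 0.41], [0.005, 0, 0.597]], [[0.285, 0.142, 0.41], [0.005, 0, 0.597]]])

```text
time: 13.0
tool_pos: [0.5372, 0.1781, 0.0607]
tcp_rot: [-2.187, -2.254, 0.002]
wrist_force: [0.4, 0.3, -0.5]
width: 0.474
grip_force: 0.0
```

```bash
python3 - <<'E'
from mv import *
import pickle
t=cams.read_camera("top"); s=cams.read_camera("side"); pickle.dump((t,s),open("c4.pkl","wb"))
plan((.5382,.1816,.0255,1.66))
E
```

```text
t 13.1 p [537.3 178.3  60.9] yaw_y 1.7 F [ 0.5 -0.5  0.2] w 0.476 g 0.0
[0.013, 0.004, 0.142] [-0.001, 0.0, 0.001]
```

>>> play_rows(rows=[[[0.013, 0.004, 0.05], [0, 0, 0]], [[0.013, 0.004, 0.09], [0, 0, 0]], [[0.013, 0.004, 0.12], [0, 0, 0]], [[0.013, 0.004, 0.142], [0, 0, 0]], [[0.013, 0.004, 0.142], [0, 0, 0]], [[0.013, 0.004, 0.142], [0, 0, 0]]])

```text
time: 13.6
tool_pos: [0.536, 0.1815, 0.0229]
tcp_rot: [-2.186, -2.252, 0.008]
wrist_force: [0.2, -0.1, 0.1]
width: 0.477
grip_force: 0.0
```

>>> play_rows(rows=[[[0, 0, 0], [0, 0, 0]], [[0, 0, 0], [0, 0, 0]], [[0, 0, 0], [0, 0, 0]], [[0, 0, 0], [0, 0, 0]], [[0, 0, 0], [0, 0, 0]], [[0, 0, 0], [0, 0, 0]], [[0, 0, 0], [0, 0, 0]], [[0, 0, 0], [0, 0, 0]]], claw=-1, newtons=50)

```text
time: 14.27
tool_pos: [0.537, 0.1818, 0.0242]
tcp_rot: [-2.187, -2.253, 0.004]
wrist_force: [-1.4, -0.1, 3.1]
width: 0.145
grip_force: 50.9
```

```bash
python3 mv.py .5382,.1816,.14,1.66 .55,.05,.14,-8 .5671,-.0925,.14,-16.4
```

```text
t 14.27 p [537.  181.8  24.2] yaw_y 1.69 F [-1.4 -0.1  3.1] w 0.145 g 50.9
[-0.001, 0.003, -0.463] [-0.004, 0.001, 0.001]
[-0.529, 0.035, -0.463] [-0.004, 0.001, 0.215]
[-1.101, 0.087, -0.463] [-0.004, 0.002, 0.402]
```

>>> play_rows(rows=[[[0, 0, -0.05], [0, 0, 0]], [[0, 0, -0.15], [0, 0, 0]], [[0, 0, -0.3], [0, 0, 0]], [[-0.05, 0, -0.42], [0, 0, 0]], [[-0.15, 0.01, -0.46], [0, 0, 0.08]], [[-0.28, 0.015, -0.46], [0, 0, 0.13]], [[-0.4, 0.025, -0.46], [0, 0, 0.18]], [[-0.53, 0.035, -0.46], [0, 0, 0.215]], [[-0.65, 0.045, -0.46], [0, 0, 0.28]], [[-0.77, 0.055, -0.46], [0, 0, 0.32]], [[-0.88, 0.065, -0.46], [0, 0, 0.37]], [[-0.95, 0.07, -0.46], [0, 0, 0.402]], [[-0.98, 0.075, -0.46], [0, 0, 0.402]], [[-0.98, 0.075, -0.46], [0, 0, 0.402]]])

```text
time: 15.43
tool_pos: [0.563, -0.064, 0.1391]
tcp_rot: [-2.516, -1.879, 0.006]
wrist_force: [0.0, 0.0, -1.7]
width: 0.148
grip_force: 50.4
```

```bash
python3 mv.py .5671,-.0925,.1,-16.4
```

```text
t 15.43 p [563.  -64.  139.1] yaw_y -16.5 F [ 0.   0.  -1.7] w 0.148 g 50.4
[-0.104, 0.049, 0.157] [-0.004, 0.003, -0.002]
```

>>> play_rows(rows=[[[-0.06, 0.03, 0.05], [-0.004, 0.003, 0]], [[-0.104, 0.05, 0.1], [-0.004, 0.003, 0]], [[-0.104, 0.05, 0.157], [-0.004, 0.003, 0]], [[-0.104, 0.05, 0.157], [-0.004, 0.003, 0]], [[-0.104, 0.05, 0.157], [-0.004, 0.003, 0]], [[-0.104, 0.05, 0.157], [-0.004, 0.003, 0]]])

```text
time: 15.93
tool_pos: [0.5674, -0.0903, 0.0997]
tcp_rot: [-2.514, -1.883, 0.0]
wrist_force: [0.6, -0.2, -0.5]
width: 0.15
grip_force: 50.3
```

```bash
cat > ovl.py <<'E'
import io,contextlib,sys
with contextlib.redirect_stdout(io.StringIO()):
    exec(open("ba.py").read().split("if __name__")[0])
from mv import plan
t1=cams.read_camera("top"); s1=cams.read_camera("side"); pickle.dump((t1,s1),open(sys.argv[1]+".pkl","wb"))
st=bot.read_state(); p=st["tool_pos"]; plan()
y=np.r_[p[0],p[1],-.2866]; C=[cam(t,x[10:16]),cam(s,x[16:22])]; dz=p[2]-.0242
hl=[g for g in seg[0]]
def dr(img,c,cx,cy,sc,w,h):
    im=tile(img,cx,cy,sc,w,h)
    def ln(P,col):
        q=(proj(c,P)-[cx,cy])*sc+[w/2,h/2]; cv2.line(im,tuple(np.int32(q[0]*8)),tuple(np.int32(q[1]*8)),col,1,cv2.LINE_AA,3)
    for g in seg[0]: ln(W(x[:3],np.reshape(g,(2,3))),(0,255,0))
    for g in seg[2]:
        P=W(y,np.reshape(g,(2,3))); P[:,2]+=dz; ln(P,(0,0,255))
    return im
cv2.imwrite("pics/"+sys.argv[1]+".png",np.hstack([dr(t1["image"][:,:,::-1].copy(),C[0],262,170,6,400,500),dr(s1["image"][:,:,::-1].copy(),C[1],258,205,7,400,500)]))
E
python3 ovl.py g
```

```text
t 16.03 p [568.2 -90.6 100.5] yaw_y -16.35 F [ 0.6  0.3 -1.1] w 0.147 g 50.3
```

View pics/g.png

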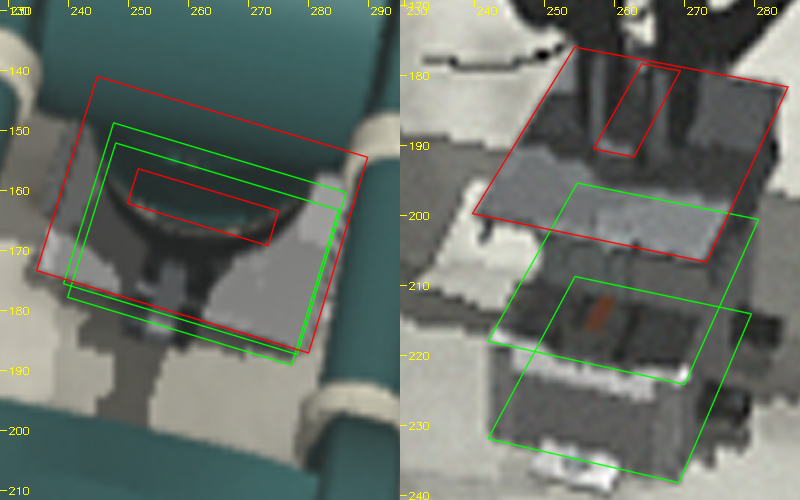

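The overlay matches both the held cover (red) and the housing (green) to about 1 px. The plug sits in the closed drawer at (258,214). Next I correct the small offset and lower.

```bash
python3 mv.py .5675,-.0926,.07,-16.42 .5675,-.0926,.0645,-16.42
```

```text
t 16.03 p [568.2 -90.6 100.5] yaw_y -16.35 F [ 0.6  0.3 -1.1] w 0.147 g 50.3
[-0.009, -0.001, 0.122] [0.001, -0.001, 0.002]
[-0.009, -0.001, 0.144] [0.001, -0.001, 0.002]
```

>>> play_rows(rows=[[[-0.009, -0.001, 0.04], [0.001, -0.001, 0]], [[-0.009, -0.001, 0.08], [0.001, -0.001, 0]], [[-0.009, -0.001, 0.11], [0.001, -0.001, 0]], [[-0.009, -0.001, 0.122], [0.001, -0.001, 0]], [[-0.009, -0.001, 0.122], [0.001, -0.001, 0]], [[-0.009, -0.001, 0.122], [0.001, -0.001, 0]]])

```text
time: 16.53
tool_pos: [0.5662, -0.0931, 0.0685]
tcp_rot: [-2.514, -1.881, 0.003]
wrist_force: [-0.3, -0.3, -2.1]
width: 0.149
grip_force: 50.4
```

>>> play_rows(rows=[[[0, 0, 0.01], [0, 0, 0]], [[0, 0, 0.016], [0, 0, 0]], [[0, 0, 0.02], [0, 0, 0]], [[0, 0, 0.02], [0, 0, 0]], [[0, 0, 0.02], [0, 0, 0]]])

```text
time: 16.95
tool_pos: [0.5668, -0.0933, 0.0644]
tcp_rot: [2.516, 1.882, -0.001]
wrist_force: [0.2, -0.8, -0.7]
width: 0.149
grip_force: 50.4
```

>>> play_rows(rows=[[[0, 0, 0.004], [0, 0, 0]], [[0, 0, 0.007], [0, 0, 0]], [[0, 0, 0.007], [0, 0, 0]], [[0, 0, 0.007], [0, 0, 0]]])

```text
time: 17.28
tool_pos: [0.5672, -0.0933, 0.0638]
tcp_rot: [2.515, 1.882, -0.001]
wrist_force: [-1.6, 0.5, 5.5]
width: 0.154
grip_force: 51.3
```

>>> play_rows(rows=[[[0, 0, 0], [0, 0, 0]], [[0, 0, 0], [0, 0, 0]], [[0, 0, 0], [0, 0, 0]], [[0, 0, 0], [0, 0, 0]], [[0, 0, 0], [0, 0, 0]], [[0, 0, -0.06], [0, 0, 0]], [[0, 0, -0.12], [0, 0, 0]], [[0, 0, -0.2], [0, 0, 0]], [[-0.1, 0, -0.3], [0, 0, 0]], [[-0.3, 0, -0.4], [0, 0, 0]], [[-0.5, 0, -0.4], [0, 0, 0]], [[-0.7, 0, -0.4], [0, 0, 0]], [[-0.9, 0, -0.4], [0, 0, 0]], [[-0.9, 0, -0.4], [0, 0, 0]], [[-0.9, 0, -0.4], [0, 0, 0]]], claw=-0.2)

```text
time: 18.53
tool_pos: [0.5014, -0.3152, 0.163]
tcp_rot: [2.518, 1.874, -0.005]
wrist_force: [1.0, 1.0, 0.8]
width: 0.403
grip_force: 0.0
```

```bash
python3 - <<'E'
import io,contextlib
with contextlib.redirect_stdout(io.StringIO()):
    exec(open("ba.py").read().split("if __name__")[0])
from mv import plan
t1=cams.read_camera("top"); s1=cams.read_camera("side"); plan(); pickle.dump((t1,s1),open("c5.pkl","wb"))
y=np.r_[x[:2],x[2]]; C=[cam(t,x[10:16]),cam(s,x[16:22])]
def dr(img,c,cx,cy,sc,w,h):
    im=tile(img,cx,cy,sc,w,h)
    for g in seg[2]:
        P=W(y,np.reshape(g,(2,3))); P[:,2]+=.057-.0185
        q=(proj(c,P)-[cx,cy])*sc+[w/2,h/2]; cv2.line(im,tuple(np.int32(q[0]*8)),tuple(np.int32(q[1]*8)),(0,0,255),1,cv2.LINE_AA,3)
    return im
cv2.imwrite("pics/i.png",np.hstack([dr(t1["image"][:,:,::-1].copy(),C[0],262,170,6,400,500),dr(s1["image"][:,:,::-1].copy(),C[1],258,210,7,400,500)]))
E
```

```text
t 18.63 p [ 502.5 -310.3  162.4] yaw_y -16.6 F [0.2 0.9 0.5] w 0.401 g 0.0
```

View pics/i.png

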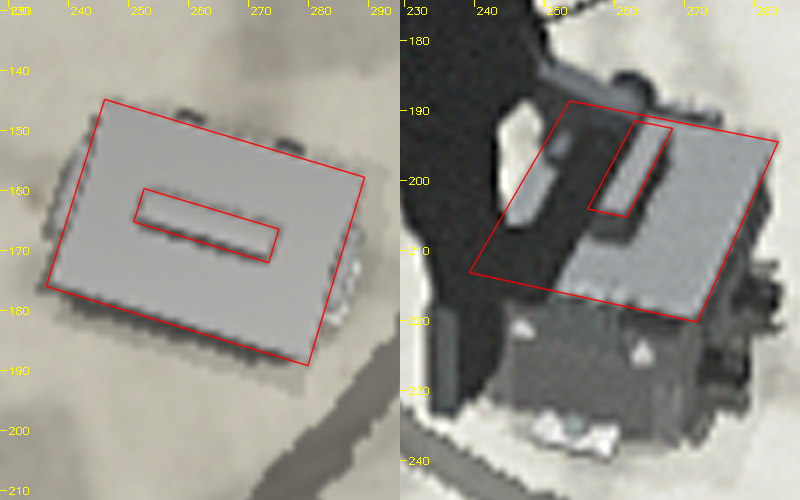

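The cover rests loose and square on the box: the plate and ridge outlines coincide with the model at the loose height, with top centre at (262,167). Next I press on the ridge with shut fingers.

```bash
python3 mv.py .5672,-.093,.163,-16.42 .5672,-.093,.085,-16.42
```

```text
t 18.63 p [ 502.5 -310.3  162.4] yaw_y -16.6 F [0.2 0.9 0.5] w 0.401 g 0.0
[0.907, -0.001, -0.003] [-0.001, 0.0, -0.004]
[0.907, -0.0, 0.309] [-0.001, 0.0, -0.004]
```

>>> play_rows(rows=[[[0.2, 0, 0], [0, 0, 0]], [[0.4, 0, 0], [0, 0, 0]], [[0.55, 0, 0], [0, 0, 0]], [[0.7, 0, 0], [0, 0, 0]], [[0.82, 0, 0], [0, 0, 0]], [[0.9, 0, 0], [0, 0, -0.004]], [[0.907, 0, 0.05], [0, 0, -0.004]], [[0.907, 0, 0.15], [0, 0, -0.004]], [[0.907, 0, 0.25], [0, 0, -0.004]], [[0.907, 0, 0.3], [0, 0, -0.004]], [[0.907, 0, 0.309], [0, 0, -0.004]], [[0.907, 0, 0.309], [0, 0, -0.004]], [[0.907, 0, 0.309], [0, 0, -0.004]], [[0.907, 0, 0.309], [0, 0, -0.004]]], claw=-1)

```text
time: 19.8
tool_pos: [0.5684, -0.092, 0.0868]
tcp_rot: [2.512, 1.884, 0.001]
wrist_force: [0.3, 0.3, -0.2]
width: 0.003
grip_force: 0.0
```

```bash
python3 mv.py .5672,-.093,.078,-16.42
```

```text
t 19.8 p [568.4 -92.   86.8] yaw_y -16.24 F [ 0.3  0.3 -0.2] w 0.003 g 0.0
[-0.005, -0.004, 0.035] [0.002, 0.0, 0.004]
```

>>> play_rows(rows=[[[-0.005, -0.004, 0.015], [0, 0, 0.004]], [[-0.005, -0.004, 0.03], [0, 0, 0.004]], [[-0.005, -0.004, 0.04], [0, 0, 0.004]], [[-0.005, -0.004, 0.045], [0, 0, 0.004]], [[-0.005, -0.004, 0.045], [0, 0, 0.004]], [[-0.005, -0.004, 0.045], [0, 0, 0.004]]])

```text
time: 20.3
tool_pos: [0.5677, -0.093, 0.0765]
tcp_rot: [2.514, 1.88, 0.003]
wrist_force: [-2.4, -0.2, 9.8]
width: -0.002
grip_force: 4.8
```

>>> play_rows(rows=[[[0, 0, 0.004], [0, 0, 0]], [[0, 0, 0.008], [0, 0, 0]], [[0, 0, 0.012], [0, 0, 0]], [[0, 0, 0.012], [0, 0, 0]]])

```text
time: 20.63
tool_pos: [0.5686, -0.0932, 0.0746]
tcp_rot: [2.512, 1.879, 0.004]
wrist_force: [-1.9, -0.3, 13.6]
width: 0.004
grip_force: 6.9
```

>>> play_rows(rows=[[[0, 0, 0.005], [0, 0, 0]], [[0, 0, 0.01], [0, 0, 0]], [[0, 0, 0.015], [0, 0, 0]], [[0, 0, 0.02], [0, 0, 0]], [[0, 0, 0.02], [0, 0, 0]]])

```text
time: 21.05
tool_pos: [0.5675, -0.0924, 0.0672]
tcp_rot: [2.515, 1.88, 0.003]
wrist_force: [2.5, 1.0, 2.5]
width: 0.002
grip_force: 1.1
```

>>> play_rows(rows=[[[0, 0, 0.005], [0, 0, 0]], [[0, 0, 0.01], [0, 0, 0]], [[0, 0, 0.015], [0, 0, 0]], [[0, 0, 0.015], [0, 0, 0]]])

```text
time: 21.38
tool_pos: [0.5659, -0.0925, 0.064]
tcp_rot: [-2.515, -1.882, 0.002]
wrist_force: [-4.8, 1.1, 15.0]
width: -0.0
grip_force: 7.5
```

>>> play_rows(rows=[[[0, 0, 0.005], [0, 0, 0]], [[0, 0, 0.01], [0, 0, 0]], [[0, 0, 0.01], [0, 0, 0]]])

```text
time: 21.63
tool_pos: [0.5661, -0.0925, 0.0639]
tcp_rot: [-2.515, -1.882, 0.002]
wrist_force: [-11.9, 2.4, 29.4]
width: 0.005
grip_force: 14.7
```

>>> play_rows(rows=[[[0, 0, -0.02], [0, 0, 0]], [[0, 0, -0.08], [0, 0, 0]], [[0, 0, -0.2], [0, 0, 0]], [[-0.2, 0, -0.35], [0, 0, 0]], [[-0.4, 0, -0.45], [0, 0, 0]], [[-0.6, 0, -0.5], [0, 0, 0]], [[-0.8, 0, -0.5], [0, 0, 0]], [[-1, 0, -0.5], [0, 0, 0]], [[-1, 0, -0.5], [0, 0, 0]], [[-1, 0, -0.5], [0, 0, 0]]])

```text
time: 22.47
tool_pos: [0.4932, -0.3366, 0.1846]
tcp_rot: [2.518, 1.878, -0.005]
wrist_force: [0.1, 0.2, 1.5]
width: -0.002
grip_force: 0.0
```

```bash
python3 - <<'E'
import io,contextlib
with contextlib.redirect_stdout(io.StringIO()):
    exec(open("ba.py").read().split("if __name__")[0])
t1=cams.read_camera("top"); s1=cams.read_camera("side")
t0,_=pickle.load(open("c5.pkl","rb"))
C=[cam(t,x[10:16]),cam(s,x[16:22])]
# gradient score of the projected plate outline + ridge versus height
for nm,c,im in(("top",C[0],t1),("side",C[1],s1),("top-before",C[0],t0)):
    g=cv2.GaussianBlur(cv2.cvtColor(im["image"],7).astype(np.float32),(0,0),.7); gm=np.hypot(cv2.Sobel(g,5,1,0),cv2.Sobel(g,5,0,1))
    best=[]
    for dz in np.arange(40,62,2):
      for dx in np.arange(-3,3.1,1):
        for dy in np.arange(-3,3.1,1):
          q=W(x[:3],[(dx,dy,0)])[0]; sc=0
          for e in seg[2]:
            A=np.reshape(e,(2,3)); P=A[0]+np.linspace(.05,.95,30)[:,None]*(A[1]-A[0]); P=W([q[0],q[1],x[2]],P); P[:,2]+=dz/1000-.0185
            u=proj(c,P).astype(np.float32); sc+=cv2.remap(gm,u[:,0],u[:,1],1).mean()
          best.append((round(float(sc)),int(dz),dx,dy))
    print(nm,sorted(best)[::-1][:6])
E
```

```text
top [(863, 50, np.float64(3.0), np.float64(3.0)), (863, 48, np.float64(3.0), np.float64(3.0)), (859, 52, np.float64(3.0), np.float64(3.0)), (856, 46, np.float64(3.0), np.float64(3.0)), (855, 58, np.float64(2.0), np.float64(2.0)), (854, 56, np.float64(2.0), np.float64(3.0))]
side [(1485, 44, np.float64(1.0), np.float64(1.0)), (1484, 46, np.float64(2.0), np.float64(-2.0)), (1482, 46, np.float64(1.0), np.float64(-2.0)), (1480, 44, np.float64(1.0), np.float64(0.0)), (1480, 42, np.float64(0.0), np.float64(3.0)), (1470, 46, np.float64(2.0), np.float64(-1.0))]
top-before [(857, 60, np.float64(2.0), np.float64(3.0)), (856, 56, np.float64(3.0), np.float64(3.0)), (854, 54, np.float64(3.0), np.float64(3.0)), (853, 58, np.float64(3.0), np.float64(3.0)), (847, 58, np.float64(2.0), np.float64(3.0)), (845, 52, np.float64(3.0), np.float64(3.0))]
```

```bash
python3 -c "
from workcell import bot
print(bot.finish_job())"
```

```text
the job is handed in; nothing more can be done
None
```

The job is handed in at about 22 s of the 61 s allowed: the plug stands upright in the pocket, the drawer is fully home, and the cover rested loose before being pressed to its home height (64 mm ridge top, firm at 29 N). I had used all my picture views by then, so I took both clips as snapped from that height and force, and the spacer, bar and tape were never touched on purpose.

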